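# Set the double lid on the pastry tin, then lift the outer lid alone and hold it up

### The arm

A 6-joint arm with a two-finger parallel gripper is mounted at the origin on the work surface. World frame = base frame: x ahead of the robot, y to its left, z up, the work surface at z = 0. Lengths are in m, angles in rad, forces in N, time in s.
With the tool pointing down it reaches from about 0.325 to 0.9 m from the base axis. Payload 6.1 kg.
Tool frame: the origin (TCP) lies midway between the tips of the shut fingers; the grasp point (between the pads) lies 19 mm behind it; z points along the fingers, y is the line along which they close (so a half turn about z gives the same grasp; the last joint's range is limited). The gripper opens to 85 mm and grips with 20 to 120 N. Pads are 22 mm wide; open, the fingers measure 114 mm over their backs; the gripper's body (76 mm by 85 mm) begins 54 mm behind the grasp point. The pads swing forward as they close: fully open they stand 13 mm farther back than shut.
Start: joints at [-1.375, 0.22, 1.526, -0, 1.395, -0.126], TCP at [0.198, -0.593, 0.231] pointing down, gripper open.
Joint ranges: [-2.98, 2.98], [-0.91, 2.08], [0.09, 2.57], [-1.24, 4.39], [0.2, 2.65], [-2.68, 2.68]. Speed limits (rad/s): [2.57, 2.57, 3.01, 3.14, 3.14, 3.14].

### API

Orientations are given as [roll, pitch, yaw] about the fixed x, y, z axes, in that order (R = Rz(yaw) Ry(pitch) Rx(roll)).
In Python, from plant import movep, move_l, set_joints, gripper_to, hold, inverse_kinematics, observe, get_image, get_calibration, Unreachable, job_done gives the robot as it stands. Calls block until the motion is done:
- movep(position, orientation): joint-space move of the TCP to a pose.
- move_l(position, feed=0.15, rotation=None, max_force=None): straight line of the TCP; rotation=None keeps the orientation; feed is the mean speed in m/s. With max_force (N) it stops when the force on the tool has changed by that much, and returns True; else False.
- set_joints(angles): joint-space move.
- gripper_to(opening, f_grip=None): finger opening in m; f_grip is the grip in N (None keeps the last); returns when the fingers have stopped.
- hold(seconds).
- inverse_kinematics(position, orientation): joint angles nearest the present ones, or None.
- observe(): the state.
- get_image(name): name is "scene" or "top" or "wrist"; returns (picture, depth): 480x640x3 uint8, red, green, blue; 480x640 float32, m along the optical axis (not along the pixel's ray), 0 where there is no reading.
- get_calibration(name): a dict with "intrinsics" (3x3 intrinsics, pixels), "world_from_camera" (4x4, takes a point from camera to world coordinates). Camera axes: x right, y down, z forward; pixel columns grow to the right and rows downward; lengths in m; the calibration is good to about 2 mm. A picture is of the moment at which its call begins: read the wrist's pose just before it. get_calibration takes no time and is no camera call; for the wrist camera it gives the pose at the moment of the call.
A pose or a line that the arm cannot do raises Unreachable and nothing moves.
- job_done(): hands the job in; it is judged then, once.
The state is a dict: "time_s": time; "q": joint angles; "joint_velocities": joint speeds; "joint_torque": joint torques, N m; "eef_pos": TCP position; "tcp_rot": TCP orientation; "ft_force": force on the tool from outside, world axes, zero at the start; "torque": the same for the moment, N m; "opening": finger opening in m; "grasp_force": force on a finger pad.
Only numpy, scipy, OpenCV 4.12 (cv2) and the standard library are available. Lean on these libraries where they do the work, as an engineer would, in place of code of your own. Each camera call takes 0.05 s, during which the arm holds its last target. There are 200 camera calls.

### The job

Close the open pastry tin with its nested pair of lids: carry both together, the outer lid lying on the inner one, by the inner lid's wooden knob that stands up through the outer lid, lower them onto the tin until the inner lid is fully home in the mouth, and only then let go of the knob. Then take the outer lid by its steel handle, lift it straight off alone with the inner lid left undisturbed in the tin, and finish while still holding it level right above the tin, a hand's breadth clear of the knob, so that a leaflet can be laid on the inner lid. Leave the tin standing where it is and everything else on the table alone.

Things in the scene. Friction and masses are not known exactly. Their poses are not given: they have to be found in the camera images.
- tin_mouth (a point): Centre of the rim of the open round steel tin full of pastries: 140 mm outside diameter, 3 mm wall, 90 mm high, stands loose on the table (about 1.4 kg); z points up. Its pastries lie at least 25 mm below the rim.
- inner_knob (a point): Centre of the inner lid's wooden knob grip: upright cylinder 26 mm across, 15 mm high, on a slim neck that flares to 33 mm at the lid. Fully home in the tin, this point is 23.5 mm above tin_mouth. Nested, the knob's top stands 24.5 mm above the outer lid's flat top and 14.5 mm below its handle bar: fingers reach the knob from above, one on either side of the bar.
- inner_lid: Aluminium plug lid, about 0.2 kg, at first on a round wooden board (184 mm across, 18 mm high). Origin: centre of the plug's underside, 39.5 mm below inner_knob, z up. Plug 127 mm across, 16 mm deep, tapered foot, about 2 mm of play in the tin; above it a flange 144 mm across, 4 mm thick, which comes to rest on the tin's rim.
- outer_handle (a point): Middle of the outer lid's handle: round steel bar 10 mm thick, straight for 72 mm along this frame's y (grip it by closing along x), crown of a rigid arch whose legs meet the lid 44 mm either side. Nested, it is 27 mm above inner_knob. The lid's flat top is 44 mm below this point, the lower edge of its skirt 60.5 mm below. z up.
- outer_lid: Sheet-steel lid, about 0.24 kg, 159 mm across at the lower bead; origin at the centre of the skirt's lower edge, z up. Skirt 14 mm deep inside, top 2.5 mm thick with a central hole 36 mm across. Rests loose on the inner lid's flange, the knob up through the hole; nothing locks the two. It goes over the tin's rim with about 6 mm of play.
- jar_left: Bystander: clear jar of biscuits with screw cap, 110 mm across, 150 mm high; origin at the centre of its underside.
- jar_right: Bystander: a second jar like jar_left; origin at the centre of its underside.
- teacup: Bystander: white cup, 64 mm across, 50 mm high; origin at the centre of its underside.
- tongs: Bystander: flat steel pastry tongs lying on the table, 190 mm long along their own x, 50 mm wide, 12 mm high; origin at the centre of its underside.
- saucer: Bystander: small white saucer, 90 mm across, 14 mm high; origin at the centre of its underside.
- pastry_single: Bystander: round pastry, 50 mm across, 28 mm high; origin at the centre of its underside.
- small_tin: Bystander: closed plain steel tin with a flat lid, 93 mm across, 62 mm high; origin at the centre of its underside.
Things that resemble listed ones, but are neither listed nor needed, are in the scene too. What is shaped like the inner_lid but turquoise is not meant.

How it is judged:
By the outcome, as a careful person would: the job done as asked, in the order asked, and still so for the second after the job is handed in, while the arm keeps its last pose, push and grip.
It also fails if it takes over 64 s, if anything falls off the work surface, if the arm or the gripper's body presses on something with over 40 N, if the wrist force passes 120 N, or if a joint passes its speed limit or range.

## Working session

There is one attempt and no reset: what is moved stays moved. The work goes in short steps, each a Python script; the robot and the scene stay as the last script left them, time stands still between calls to the robot, and variables do not carry over. Pictures are saved under pics/ and viewed, at most 10 in all, crops included, and the job is handed in when it is done.

```bash
ls; mkdir -p pics
python3 - <<'E'
from plant import *
import cv2,numpy as np
s=observe();print(s['time_s'],s['eef_pos'],s['tcp_rot'],s['opening'])
for n in ("scene","top"):
    im,d=get_image(n);c=get_calibration(n)
    cv2.imwrite(f"pics/{n}0.png",im[:,:,::-1]);np.savez(f"{n}0.npz",im=im,d=d,K=c["intrinsics"],T=c["world_from_camera"])
    print(n,c["intrinsics"],c["world_from_camera"],(d>0).mean())
E
```

```text
pics
0.0 [ 0.19754887 -0.59232065  0.23019172] [-3.13966950e+00 -2.66657207e-04  3.21796485e-01] 0.08531369049264613
scene [[500.22731326   0.         326.2988059 ]
 [  0.         500.22731326 241.93484633]
 [  0.           0.           1.        ]] [[-4.65541326e-01  6.35342076e-01 -6.16126384e-01  1.23274054e+00]
 [ 8.85025944e-01  3.33735050e-01 -3.24576640e-01  3.37788083e-01]
 [-5.94226517e-04 -6.96391674e-01 -7.17661678e-01  8.64816609e-01]
 [ 0.00000000e+00  0.00000000e+00  0.00000000e+00  1.00000000e+00]] 0.9959016927083333
top [[511.64219015   0.         322.63255827]
 [  0.         511.64219015 224.72235779]
 [  0.           0.           1.        ]] [[-0.00539739 -0.99065031  0.13631887  0.41983068]
 [-0.99951644  0.00951909  0.02960199 -0.01613099]
 [-0.03062285 -0.13609318 -0.99022265  1.16766411]
 [ 0.          0.          0.          1.        ]] 0.9960872395833333
```

View pics/scene0.png

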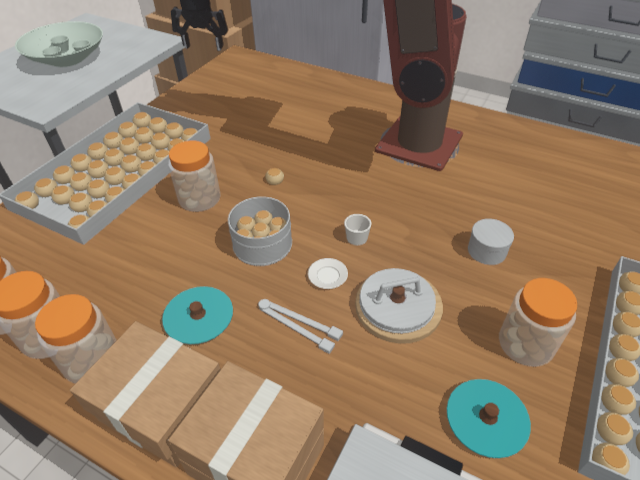

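View pics/top0.png

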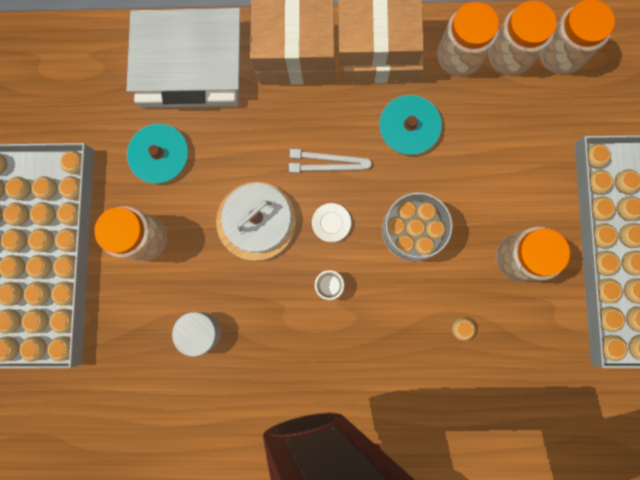

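The scene picture shows the tin with pastries at (261,230). The nested lids are at (398,298) on the board, silver with a steel handle and brown knob. In the top view the tin is at (417,226) and the nested pair at (257,217), with the bar running from about (240,233) to (270,203).

Candidates for the inner lid (top view): turquoise lids at (157,153) and (411,124) are excluded by colour and have no outer lid. The silver nested pair at (257,217) is the one meant. The closed tin at (195,333) has no open mouth, so the tin is the one at (417,226).

```bash
cat > h.py <<'E'
import numpy as np,cv2
from scipy.optimize import least_squares
def cloud(d,K,T):
    v,u=np.mgrid[:480,:640]
    p=np.stack([(u-K[0,2])/K[0,0]*d,(v-K[1,2])/K[1,1]*d,d],-1)
    return p@T[:3,:3].T+T[:3,3]
def ray(uv,K,T,z):
    uv=np.atleast_2d(np.asarray(uv,float))
    r=np.c_[(uv-K[:2,2])/[K[0,0],K[1,1]],np.ones(len(uv))]@T[:3,:3].T
    return T[:3,3]+r*((z-T[2,3])/r[:,2])[:,None]
def circ(p,r=None):
    c0=p[:,:2].mean(0)
    s=least_squares(lambda c:np.hypot(*(p[:,:2]-c[:2]).T)-(c[2] if r is None else r),[*c0,.07],loss='soft_l1',f_scale=.001)
    return s.x
def band(P,c,R,z0,z1):
    return (np.hypot(P[...,0]-c[0],P[...,1]-c[1])<R)&(P[...,2]>z0)&(P[...,2]<z1)
E
python3 - <<'E'
from h import *
for n in("scene","top"):
    f=np.load(n+"0.npz");K,T,d,im=f['K'],f['T'],f['d'],f['im'];P=cloud(d,K,T)
    if n=="top":
        L0=ray((257,217),K,T,.04)[0];M0=ray((417,226),K,T,.09)[0]
    m=band(P,M0,.1,.082,.1);q=P[m];c=circ(q);print(n,"tin",c,np.median(q[:,2]),m.sum())
    m=band(P,L0,.11,.034,.05);q=P[m];(hu)=cv2.minEnclosingCircle(q[:,:2].astype(np.float32));print("lid",hu,np.median(q[:,2]),m.sum())
    m=band(P,L0,.06,.074,.1);q=P[m];e=cv2.fitLine(q[:,:2].astype(np.float32),cv2.DIST_L2,0,.01,.01).ravel()
    print("bar",q.mean(0),q[:,2].max(),np.degrees(np.arctan2(e[1],e[0])),m.sum(), 'ext',np.ptp((q[:,:2]@e[:2])))
    hsv=cv2.cvtColor(im,cv2.COLOR_RGB2HSV);
    m=band(P,L0,.03,.05,.072)&(hsv[...,1]>90);q=P[m];print("knob",m.sum(),q.mean(0) if m.any() else 0,q[:,2].max() if m.any() else 0)
E
```

```text
Traceback (most recent call last):
NameError: name 'M0' is not defined
```

Run:
```python
import cv2
a=cv2.imread('pics/top0.png')[160:270,205:305];b=cv2.imread('pics/scene0.png')[250:350,345:455]
cv2.imwrite('pics/crop1.png',cv2.hconcat([cv2.resize(a,(400,400),interpolation=2),cv2.resize(b,(400,400),interpolation=2)]))
```

```text
(no output)
```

View pics/crop1.png

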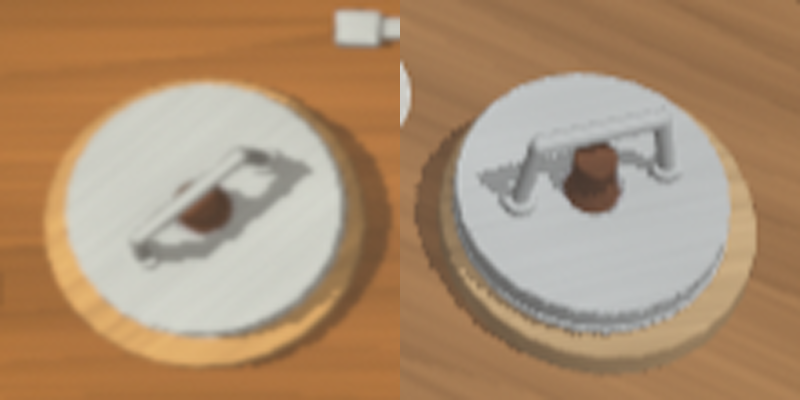

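The crop confirms the pair meant: a silver lid on the round board with a brown knob under an arch handle. The lid centre is around (205,205) in the left half and the knob is at (595,175) in the right half.

Run:
```python
from h import *
for n in("top","scene"):
    f=np.load(n+"0.npz");K,T,d,im=f['K'],f['T'],f['d'],f['im'];P=cloud(d,K,T)
    if n=="top":
        L0=ray((257,217),K,T,.04)[0];M0=ray((417,226),K,T,.09)[0]
    m=band(P,M0,.1,.082,.1);q=P[m];c=circ(q);print(n,"tin",c,np.median(q[:,2]),m.sum())
    m=band(P,L0,.11,.034,.05);q=P[m];(hu)=cv2.minEnclosingCircle(q[:,:2].astype(np.float32));print("lid",hu,np.median(q[:,2]),m.sum())
    m=band(P,L0,.06,.074,.1);q=P[m];e=cv2.fitLine(q[:,:2].astype(np.float32),cv2.DIST_L2,0,.01,.01).ravel()
    print("bar",q.mean(0),q[:,2].max(),np.degrees(np.arctan2(e[1],e[0])),m.sum(), 'ext',np.ptp((q[:,:2]@e[:2])))
    hsv=cv2.cvtColor(im,cv2.COLOR_RGB2HSV);
    m=band(P,L0,.03,.05,.072)&(hsv[...,1]>90);q=P[m];print("knob",m.sum(),q.mean(0) if m.any() else 0,q[:,2].max() if m.any() else 0)
from plant import *
Lc,Mc=[.4,.1,.3],[.4,-.2,.3]
R=get_calibration("wrist");T=R["world_from_camera"];print(R["intrinsics"],T)
o=observe();print(o['eef_pos'])
```

```text
top tin [ 0.56672017 -0.18587652  0.06802745] 0.08932713678333493 368
lid ((0.5948759317398071, 0.16866682469844818), 0.07836375385522842) 0.04032379840443023 3435
bar [0.5948111  0.16768647 0.08721878] 0.09315131533133747 -48.111176 185 ext 0.08571353670689494
knob 51 [0.58968219 0.16372891 0.06294364] 0.06794844893410379
scene tin [ 0.56864    -0.18506753  0.06815709] 0.08867851915656833 529
lid ((0.5959877371788025, 0.16945336759090424), 0.07967664301395416) 0.041899032235839906 3207
bar [0.59863293 0.16896365 0.08742567] 0.09548841065438995 -48.439995 223 ext 0.08446569051671438
knob 96 [0.60060521 0.17116949 0.06412076] 0.06877142355748334
[[379.32591765   0.         318.12749688]
 [  0.         379.32591765 235.15770181]
 [  0.           0.           1.        ]] [[ 0.3175694  -0.9088439  -0.27046706  0.26685435]
 [-0.94823276 -0.30500056 -0.0884833  -0.57017456]
 [-0.0020751   0.28456532 -0.95865441  0.37381621]
 [ 0.          0.          0.          1.        ]]
[ 0.19756557 -0.59235633  0.23029563]
```

Run:
```python
from h import *
from plant import *
for y in(-48.3,131.7):
    for p in([.5675,-.1855,.25],[.5675,-.1855,.1],[.5955,.169,.25],[.5955,.169,.045]):
        print(y,inverse_kinematics(p,[np.pi,0,np.radians(y)]))
yaw=np.radians(-48.3)
def cap(n):
    T=get_calibration("wrist");im,d=get_image("wrist")
    cv2.imwrite(f"pics/{n}.png",im[:,:,::-1]);np.savez(n+".npz",im=im,d=d,K=T["intrinsics"],T=T["world_from_camera"],e=observe()['eef_pos'])
try:
    movep([.5675,-.1855,.26],[np.pi,0,yaw]);hold(.3);cap("w_tin")
    movep([.5955,.169,.21],[np.pi,0,yaw]);hold(.3);cap("w_lid")
except Unreachable as e:print(e)
o=observe();print(o['time_s'],o['eef_pos'],o['tcp_rot'],o['q'],o['ft_force'])
a,b=[cv2.imread(f"pics/{n}.png") for n in("w_tin","w_lid")]
cv2.imwrite("pics/w.png",cv2.resize(cv2.vconcat([a,b]),(450,600)) if 0 else cv2.hconcat([cv2.resize(a,(400,300)),cv2.resize(b,(400,300))]))
```

```text
-48.3 [-4.47955285e-01  1.42313761e-01  1.58031926e+00 -4.44089210e-16
  1.41895964e+00  1.96583507e+00]
-48.3 [-4.47955285e-01  2.80603997e-01  1.71338151e+00 -4.44089210e-16
  1.14760715e+00  1.96583507e+00]
-48.3 [ 1.49205104e-01  1.94700601e-01  1.52116023e+00 -4.44089210e-16
  1.42573183e+00  2.56299546e+00]
-48.3 [ 1.49205104e-01  4.00124201e-01  1.67665998e+00 -4.44089210e-16
  1.06480847e+00  2.56299546e+00]
131.7 [-0.44795528  0.14231376  1.58031926  0.          1.41895964 -1.17575758]
131.7 [-0.44795528  0.280604    1.71338151  0.          1.14760715 -1.17575758]
131.7 [ 0.1492051   0.1947006   1.52116023  0.          1.42573183 -0.57859719]
131.7 [ 0.1492051   0.4001242   1.67665998  0.          1.06480847 -0.57859719]
4.1333 [0.59576128 0.16827256 0.21012968] [-3.14144000e+00 -1.73960666e-04 -8.44100223e-01] [ 1.48004259e-01  2.21116579e-01  1.56583518e+00 -6.36281847e-05
  1.35441796e+00  2.56291445e+00] [-0.20898107 -0.30783967  0.34840749]
```

View pics/w.png

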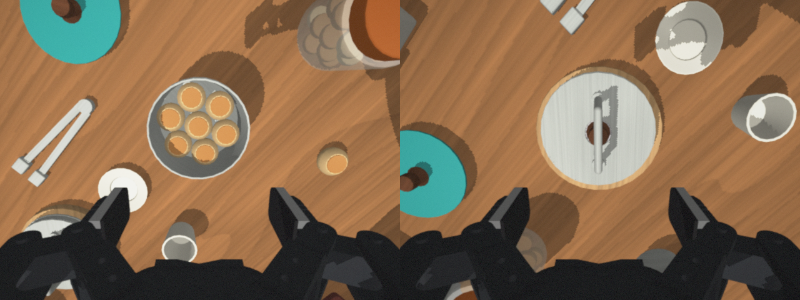

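The wrist pictures (half scale) show the tin rim centred near (198,128). The lid pair is centred near (600,128), with the bar nearly vertical in the image, so it is aligned with tool x, and the brown knob sits behind it at (598,133).

Run:
```python
from h import *
def ld(n):
    f=np.load(n+".npz");return f['im'],f['d'],f['K'],f['T'],f['e']
im,d,K,T,e=ld("w_tin");P=cloud(d,K,T)
m=band(P,[.5675,-.1855],.085,.083,.1);c=circ(P[m]);print("tin cloud",c,np.median(P[m][:,2]),m.sum())
# rays: outer contour of the rim mask on the rim plane
cn=max(cv2.findContours(m.astype(np.uint8),0,1)[0],key=len).reshape(-1,2);print("tin rays",circ(ray(cn,K,T,.0895)),"eef",e)
im,d,K,T,e=ld("w_lid");P=cloud(d,K,T);L=[.5955,.169]
m=band(P,L,.1,.034,.05);h=cv2.convexHull(np.argwhere(m)[:,::-1].astype(np.int32)).reshape(-1,2)
print("outer lid",circ(ray(h,K,T,.039)),np.median(P[m][:,2]))
m=band(P,L,.06,.076,.1);(bc,bs,ba)=cv2.minAreaRect(np.argwhere(m)[:,::-1].astype(np.float32))
B=P[m];l=cv2.fitLine(B[:,:2].astype(np.float32),cv2.DIST_L2,0,.01,.01).ravel()
print("bar",ray(bc,K,T,.0845),bs,ba,np.degrees(np.arctan2(l[1],l[0])),B[:,2].max(),np.median(B[:,2]))
hsv=cv2.cvtColor(im,cv2.COLOR_RGB2HSV)
for s in(70,100,130):
  k=band(P,L,.03,.03,.072)&(hsv[...,1]>s)
  kt=k&(P[...,2]>.058);q=P[kt]
  h=np.argwhere(kt)[:,::-1].astype(np.float32)
  c,r=cv2.minEnclosingCircle(h); print("knob",kt.sum(),k.sum(),ray(c,K,T,.065),r,r/K[0,0]*(T[2,3]-.065),np.median(q[:,2]))
print(e)
```

```text
tin cloud [ 0.56925406 -0.18702918  0.06764014] 0.09041404073491055 2515
tin rays [ 0.56885537 -0.18652392  0.06945242] eef [ 0.56738942 -0.18586925  0.25994749]
outer lid [0.59649372 0.16870702 0.07804792] 0.04147692849569343
bar [[0.59882671 0.16654256 0.0845    ]] (112.0, 13.0) 90.0 -47.97519 0.0922314919648266 0.08952718560544351
knob 355 564 [[0.5977804  0.16725172 0.065     ]] 16.126365661621094 0.012272703552407315 0.0656799865377658
knob 297 479 [[0.59792356 0.16712542 0.065     ]] 16.124614715576172 0.012271371023913511 0.06561886603864492
knob 178 262 [[0.59881025 0.16665437 0.065     ]] 15.703971862792969 0.011951247746172566 0.06569169700071065
[0.59576128 0.16827256 0.21012968]
```

```bash
cat > cap.py <<'E'
from h import *
from plant import *
def cap(n):
    T=get_calibration("wrist");im,d=get_image("wrist")
    cv2.imwrite(f"pics/{n}.png",im[:,:,::-1]);K,T=T["intrinsics"],T["world_from_camera"];np.savez(n+".npz",im=im,d=d,K=K,T=T)
    return im,d,K,T,cloud(d,K,T)
E
python3 - <<'E'
from cap import *
yaw=np.radians(-48.1);tx=np.array([np.cos(yaw),np.sin(yaw)]);ty=np.array([tx[1],-tx[0]])
c=np.array([.5972,.168])
movep([*(c-.07*tx),.16],[np.pi,0,yaw]);hold(.3)
im,d,K,T,P=cap("w_knob");print(T[:3,3],observe()['eef_pos'])
hsv=cv2.cvtColor(im,cv2.COLOR_RGB2HSV)
for s in(80,110):
    m=band(P,c,.025,.05,.075)&(hsv[...,1]>s)
    pts=np.concatenate([x.reshape(-1,2) for x in cv2.findContours(m.astype(np.uint8),0,1)[0] if len(x)>5])
    q=ray(pts,K,T,.065)[:,:2];t=(q-c)@ty
    B=P[band(P,c,.06,.08,.1)];bt=np.median((B[:,:2]-c)@ty)
    g=np.abs(t-bt)>.0085
    print(s,m.sum(),g.sum(),"free",circ(q[g]),"r13",circ(q[g],.013)[:2],"bar t",bt,np.median(P[m][:,2]))
    a=(q-c)@tx;print("extent along bar",a[g].min(),a[g].max(),"t",t.min(),t.max())
h=cv2.convexHull(np.argwhere(band(P,c,.1,.034,.05))[:,::-1].astype(np.int32)).reshape(-1,2);print("lid",circ(ray(h,K,T,.039)))
cv2.imwrite("pics/w_knob_c.png",cv2.resize(im[60:420,140:500,::-1],(600,600)))
E
```

```text
[0.60010696 0.16485326 0.30459508] [0.55139442 0.21966385 0.16083533]
80 610 61 free [0.59688398 0.16844237 0.01234166] r13 [0.59701743 0.16831249] bar t -0.00013801596045905193 0.06561717223587321
extent along bar -0.009588449008812871 0.008047752949918755 t -0.012375539071167523 0.012597633710533752
110 599 61 free [0.59688398 0.16844237 0.01234166] r13 [0.59701743 0.16831249] bar t -0.00013801596045905193 0.0656175280937091
extent along bar -0.009588449008812871 0.008047752949918755 t -0.012375539071167523 0.012597633710533752
lid [0.59685479 0.16846761 0.07812536]
```

View pics/w_knob_c.png

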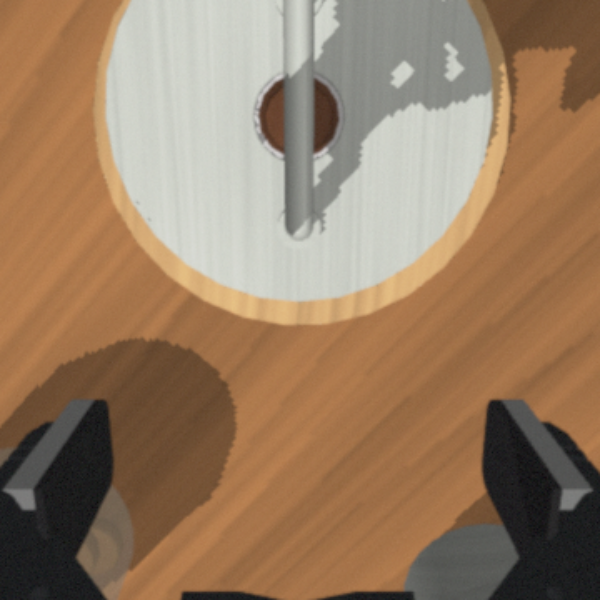

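The close picture shows the knob at crop (298,117), centred behind the bar and concentric with the lid. All measurements agree within about 0.5 mm, so I'm grasping.

Run:
```python
from cap import *
yaw=np.radians(-48.1);k=np.array([.5969,.1684])
gripper_to(.06,60)
movep([*k,.15],[np.pi,0,yaw])
e=np.array(observe()['eef_pos'])[:2];print("err",e-k)
print(move_l([*k,.046],.08,max_force=8));hold(.2)
o=observe();print(o['eef_pos'],o['ft_force'],o['time_s'])
k2=k
if abs(o['eef_pos'][2]-.046)<.003:
    gripper_to(.015,60);hold(.2)
    o=observe();print("opening",o['opening'],o['grasp_force'],o['ft_force'],o['eef_pos'])
    if o['opening']>.02:
        move_l([*k,.07],.05);hold(.3)
        o=observe();print(o['opening'],o['grasp_force'],o['ft_force'],o['eef_pos'],o['torque'],o['time_s'])
        for n in("scene",):
            im,d=get_image(n);cv2.imwrite("pics/s1.png",cv2.resize(im[170:370,280:520,::-1],(720,600)))
```

```text
err [ 0.00043414 -0.00109596]
False
[0.59722571 0.16847001 0.04650871] [-0.50861312 -0.03686663  0.50575522] 7.325
opening 0.02366143665923781 58.714882135391235 [-1.39396865 -0.29776897  4.16217626] [0.59714799 0.16849101 0.04636722]
0.023932375895382288 58.969168066978455 [ 0.20590302 -0.21850404 -3.57399661] [0.59666446 0.16833039 0.06963945] [ 0.00621476  0.0234315  -0.02929116] 8.875
```

View pics/s1.png

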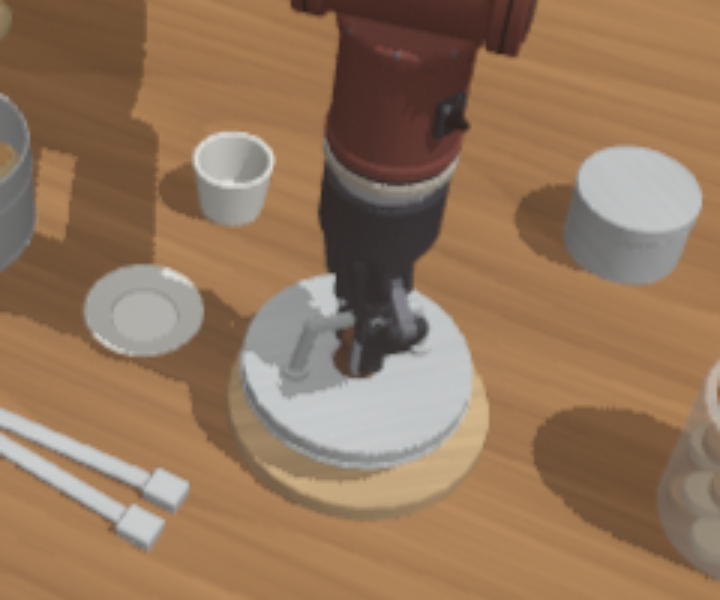

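Both lids are up together, level and hanging from the knob (crop 360,350). Now carrying them over to the tin.

```bash
cat > st.py <<'E'
from cap import *
def st(t):
    o=observe();print(t,np.round(o['eef_pos'],5),"f",np.round(o['ft_force'],2),"tq",np.round(o['torque'],3),"op",round(o['opening'],4),round(o['time_s'],2));return np.array(o['eef_pos'])
E
python3 - <<'E'
from st import *
g=np.array([.5690,-.1865])
move_l([.5969,.1684,.15],.1)
move_l([*g,.15],.15);hold(.4);e=st("above")
c=g+(g-e[:2]);move_l([*c,.128],.05);hold(.4);e=st("c")
c=c+(g-e[:2])
print(move_l([*c,.112],.02,max_force=8));hold(.2);e=st("in")
E
```

```text
above [ 0.56903 -0.18642  0.15002] f [-0.43 -0.33 -3.3 ] tq [-0.023 -0.039 -0.016] op 0.0237 12.8
c [ 0.56912 -0.18665  0.12828] f [ 0.59 -0.1  -3.8 ] tq [ 0.002 -0.024 -0.018] op 0.0238 13.79
False
in [ 0.56898 -0.1865   0.11221] f [-0.4   0.2  -4.14] tq [-0.047  0.018 -0.004] op 0.0236 14.94
```

Run:
```python
from st import *
g=np.array([.5690,-.1865])
print(move_l([*g,.0985],.015,max_force=10));hold(.3);e=st("home")
T=get_calibration("scene");im,d=get_image("scene");cv2.imwrite("pics/s2.png",cv2.resize(im[140:300,170:370,::-1],(750,600)))
```

```text
True
home [ 0.56887 -0.18646  0.10234] f [-0.99  0.19  5.72] tq [ 0.062  0.074 -0.004] op 0.0236 15.9
```

View pics/s2.png

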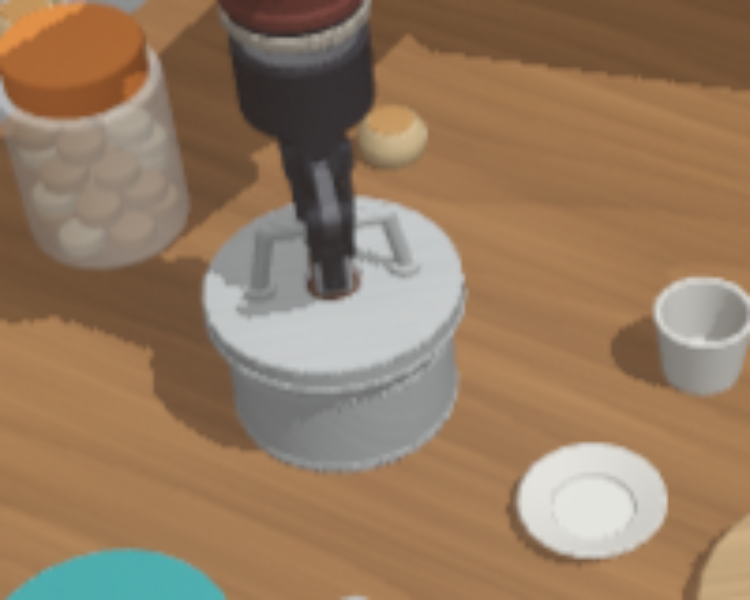

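The lids are home: TCP z is 0.1023 against 0.1024 predicted, with contact force, and the picture shows the lid level on the tin. Releasing, then rising to the handle.

Run:
```python
from st import *
gripper_to(.05);hold(.3);e=st("rel")
g=np.array([.5690,-.1865])
print(move_l([*g,.1265],.04,max_force=6));hold(.3);e=st("up")
im,d,K,T,P=cap("w_bar")
B=P[band(P,g,.06,.13,.155)];yaw=np.radians(-48.1);tx=np.array([np.cos(yaw),np.sin(yaw)]);ty=np.array([tx[1],-tx[0]])
h=P[band(P,g,.1,.09,.102)];print(len(B),"lid top z",np.median(h[:,2]),"tilt",np.linalg.lstsq(np.c_[h[:,:2],np.ones(len(h))],h[:,2],rcond=None)[0])
if len(B): print("bar t",np.percentile((B[:,:2]-g)@ty,[5,50,95]),"a",np.percentile((B[:,:2]-g)@tx,[1,99]),np.median(B[:,2]))
```

```text
rel [ 0.56752 -0.18579  0.1005 ] f [ 0.24 -0.65  0.77] tq [ 0.04  -0.042 -0.041] op 0.0501 16.62
False
up [ 0.56885 -0.18645  0.12624] f [ 0.28  0.1  -0.06] tq [-0.013 -0.029  0.016] op 0.0503 17.73
8338 lid top z 0.09743136499078348 tilt [0.00092438 0.00043826 0.0969912 ]
bar t [-0.02983326  0.00044231  0.03055348] a [-0.03649373  0.04192213] 0.1454782640370237
```

View pics/w_bar.png

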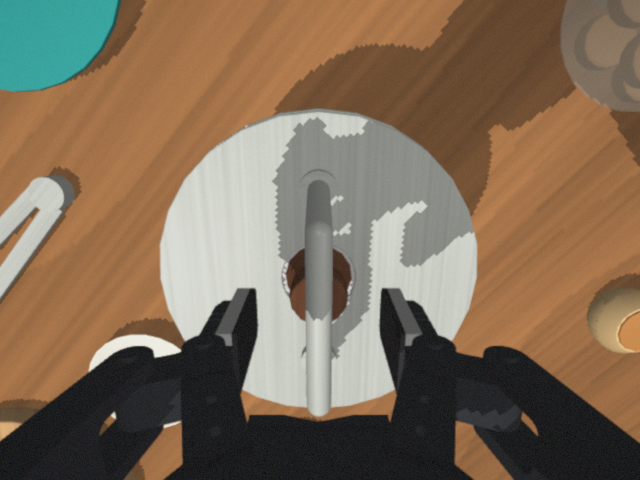

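The bar (column ~319) is centred between the fingers (245 and 395), the lid is level at the home height, and the knob is in the middle of the hole. Gripping the handle and lifting.

Run:
```python
from st import *
gripper_to(.0,50);hold(.2);e=st("grip")
if observe()['opening']>.005:
    g=e[:2]
    move_l([*g,.15],.03);st("15")
    move_l([*g,.2575],.08);hold(.5);st("top")
    im,d=get_image("scene");cv2.imwrite("pics/s3.png",cv2.resize(im[80:300,150:390,::-1],(654,600)))
    c=get_calibration("scene");P=cloud(d,c["intrinsics"],c["world_from_camera"])
    G=[.569,-.1865]
    m=band(P,G,.1,.22,.235);h=P[m];print("outer top",len(h),np.median(h[:,2]),"tilt",np.linalg.lstsq(np.c_[h[:,:2],np.ones(len(h))],h[:,2],rcond=None)[0][:2],cv2.minEnclosingCircle(h[:,:2].astype(np.float32)))
    m=band(P,G,.1,.088,.1);h=P[m];print("inner flange",len(h),np.median(h[:,2]),"tilt",np.linalg.lstsq(np.c_[h[:,:2],np.ones(len(h))],h[:,2],rcond=None)[0][:2],circ(h))
    m=band(P,G,.025,.108,.13);print("knob",m.sum(),P[m].mean(0),P[m][:,2].max())
```

```text
grip [ 0.56908 -0.18654  0.12664] f [-0.39  0.27  1.16] tq [-0.016  0.089  0.013] op 0.0081 18.43
15 [ 0.56892 -0.18648  0.14979] f [-0.   -0.12 -2.55] tq [-0.029  0.013 -0.013] op 0.0078 19.37
top [ 0.56909 -0.18656  0.25751] f [-0.77  0.46 -1.77] tq [-0.023 -0.015  0.012] op 0.0077 21.36
outer top 2394 0.22870340206430823 tilt [-0.01394081 -0.00983124] ((0.5686115622520447, -0.18537765741348267), 0.0795837864279747)
inner flange 2018 0.09543332263663595 tilt [-0.00547672 -0.0029432 ] [ 0.5685585  -0.18493258  0.05260247]
knob 110 [ 0.57071165 -0.18276804  0.11979938] 0.12528753865843134
```

View pics/s3.png

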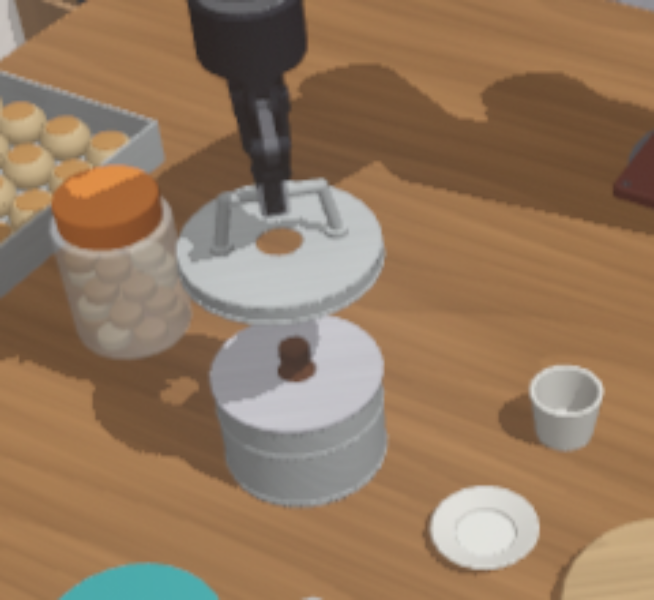

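The outer lid hangs level above the tin, about 90 mm clear of the knob. The inner lid is seated flat in the tin. Handing in.

```bash
python3 -c "
from plant import *
print(job_done())"
```

```text
the job is handed in; nothing more can be done
None
```

The inner lid is fully home in the tin, and the arm is holding the outer lid level by its handle right above it, about 90 mm clear of the knob. The job is handed in after about 21 s of robot time.

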